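Re-rack the paint pots in reverse order

TASK

Move the four paint pots from the old dark rack into the new pale wooden one in reverse order, left for right: the pot that stood leftmost goes into the rightmost recess, and so on, so that the row reads the other way round. Keep the pots upright, stand each one down in its recess, and leave the oil can, the tape roll and the sanding block where they are.

Things in the scene. Friction and masses are not known exactly. Their poses are not given: they have to be found in the camera images.
- red_pot: loose small closed paint pot, plain upright cylinder 34 mm in diameter and 55 mm tall, red with a red ribbed cap and a pale paper band; about 0.08 kg. Origin at the centre of its underside, z up. At the start it stands in one recess of the old rack
- yellow_pot: loose small closed paint pot, plain upright cylinder 34 mm in diameter and 55 mm tall, yellow with a yellow ribbed cap and a pale paper band; about 0.08 kg. Origin at the centre of its underside, z up. At the start it stands in one recess of the old rack
- green_pot: loose small closed paint pot, plain upright cylinder 34 mm in diameter and 55 mm tall, green with a green ribbed cap and a pale paper band; about 0.08 kg. Origin at the centre of its underside, z up. At the start it stands in one recess of the old rack
- blue_pot: loose small closed paint pot, plain upright cylinder 34 mm in diameter and 55 mm tall, blue with a blue ribbed cap and a pale paper band; about 0.08 kg. Origin at the centre of its underside, z up. At the start it stands in one recess of the old rack
- red_tab: fixed flat red colour tab, 22 x 34 x 3 mm, on the front ledge of the old rack, 46 mm in front of the recess in which the red pot stands at the start; it stays there as a record of the old order. Origin at the centre of its underside
- yellow_tab: fixed flat yellow colour tab, 22 x 34 x 3 mm, on the front ledge of the old rack, 46 mm in front of the recess in which the yellow pot stands at the start; it stays there as a record of the old order. Origin at the centre of its underside
- green_tab: fixed flat green colour tab, 22 x 34 x 3 mm, on the front ledge of the old rack, 46 mm in front of the recess in which the green pot stands at the start; it stays there as a record of the old order. Origin at the centre of its underside
- blue_tab: fixed flat blue colour tab, 22 x 34 x 3 mm, on the front ledge of the old rack, 46 mm in front of the recess in which the blue pot stands at the start; it stays there as a record of the old order. Origin at the centre of its underside
- old_rack: fixed dark brown rack with pots and tabs at the start; either rack may be the nearer. 316 (y) x 103 (x: -63 to +40) x 32 mm, ends 38 high. Origin on the bench under the middle of the recess line; x away from the robot, y to its left along the row (yaw within 0.15 rad). Four recesses 50 mm wide, 10 deep (floor at z = 22 mm) centred at x = 0, y = -105, -35, 35, 105 mm
- new_rack: fixed pale wooden rack with grey ends, no tabs, empty at the start. 316 (y) x 103 (x: -63 to +40) x 32 mm, ends 38 high. Origin on the bench under the middle of the recess line; x away from the robot, y to its left along the row (yaw within 0.15 rad). Four recesses 50 mm wide, 10 deep (floor at z = 22 mm) centred at x = 0, y = -105, -35, 35, 105 mm
- oil_can: loose bystander to the right: copper-coloured oil can with a long spout, 69 x 86 x 150 mm; origin at the centre of its underside
- tape_roll: loose bystander to the left: roll of pale yellow tape lying flat, 68 mm across, 19 mm high; origin at the centre of its underside
- sanding_block: loose bystander to the right: wood and red sanding block, 52 x 91 x 29 mm; origin at the centre of its underside

How it is judged (in metres and radians):
At the end, for the whole second after the job is handed in: Every pot stands released, at rest and upright (0.12 rad) on the floor of the new rack's recess that mirrors its old one (tab at y on the old rack: pot at -y on the new), within 12 mm of its centre each way and 4 mm in height. The three bystanders are within 30 mm of their start (((y of red_tab in the frame of old_rack between -0.12 and -0.09 m and y of red_pot in the frame of new_rack between 0.093 and 0.117 m) or (y of red_tab in the frame of old_rack between -0.05 and -0.02 m and y of red_pot in the frame of new_rack between 0.023 and 0.047 m) or (y of red_tab in the frame of old_rack between 0.02 and 0.05 m and y of red_pot in the frame of new_rack between -0.047 and -0.023 m) or (y of red_tab in the frame of old_rack between 0.09 and 0.12 m and y of red_pot in the frame of new_rack between -0.117 and -0.093 m)) and x of red_pot in the frame of new_rack between -0.012 and 0.012 m and z of red_pot in the frame of new_rack between 0.018 and 0.026 m and angle between each of red_pot, yellow_pot, green_pot, blue_pot's own z axis and vertical below 0.12 rad and linear speed of each of red_pot, yellow_pot, green_pot, blue_pot below 0.02 m/s and ((y of yellow_tab in the frame of old_rack between -0.12 and -0.09 m and y of yellow_pot in the frame of new_rack between 0.093 and 0.117 m) or (y of yellow_tab in the frame of old_rack between -0.05 and -0.02 m and y of yellow_pot in the frame of new_rack between 0.023 and 0.047 m) or (y of yellow_tab in the frame of old_rack between 0.02 and 0.05 m and y of yellow_pot in the frame of new_rack between -0.047 and -0.023 m) or (y of yellow_tab in the frame of old_rack between 0.09 and 0.12 m and y of yellow_pot in the frame of new_rack between -0.117 and -0.093 m)) and x of yellow_pot in the frame of new_rack between -0.012 and 0.012 m and z of yellow_pot in the frame of new_rack between 0.018 and 0.026 m and ((y of green_tab in the frame of old_rack between -0.12 and -0.09 m and y of green_pot in the frame of new_rack between 0.093 and 0.117 m) or (y of green_tab in the frame of old_rack between -0.05 and -0.02 m and y of green_pot in the frame of new_rack between 0.023 and 0.047 m) or (y of green_tab in the frame of old_rack between 0.02 and 0.05 m and y of green_pot in the frame of new_rack between -0.047 and -0.023 m) or (y of green_tab in the frame of old_rack between 0.09 and 0.12 m and y of green_pot in the frame of new_rack between -0.117 and -0.093 m)) and x of green_pot in the frame of new_rack between -0.012 and 0.012 m and z of green_pot in the frame of new_rack between 0.018 and 0.026 m and ((y of blue_tab in the frame of old_rack between -0.12 and -0.09 m and y of blue_pot in the frame of new_rack between 0.093 and 0.117 m) or (y of blue_tab in the frame of old_rack between -0.05 and -0.02 m and y of blue_pot in the frame of new_rack between 0.023 and 0.047 m) or (y of blue_tab in the frame of old_rack between 0.02 and 0.05 m and y of blue_pot in the frame of new_rack between -0.047 and -0.023 m) or (y of blue_tab in the frame of old_rack between 0.09 and 0.12 m and y of blue_pot in the frame of new_rack between -0.117 and -0.093 m)) and x of blue_pot in the frame of new_rack between -0.012 and 0.012 m and z of blue_pot in the frame of new_rack between 0.018 and 0.026 m and distance of each of oil_can, tape_roll, sanding_block from where it was at the start of the episode below 0.03 m); the robot touches nothing.
It fails at once if a pot is tipped by more than 45 degrees (angle between any of red_pot, yellow_pot, green_pot, blue_pot's own z axis and vertical above 0.785 rad).
It fails at once if a bystander is moved by more than 30 mm (distance of any of oil_can, tape_roll, sanding_block from where it was at the start of the episode above 0.03 m).
It also fails if it takes over 83 s, if anything falls off the work surface, if the arm or the gripper's body presses on something with over 40 N, if the wrist force passes 120 N, or if a joint passes its speed limit or range.

ROBOT

A 6-joint arm with a two-finger parallel gripper is mounted at the origin on a cart in front of the work surface, level with it; the furniture and walls round the work are solid. World frame = base frame: x ahead of the robot, y to its left, z up, the work surface at z = 0. Lengths are in mm, angles in rad, forces in N, time in s.
With the tool pointing down it reaches from about 275 to 850 mm from the base axis. Payload 5.2 kg.
Tool frame: the origin (TCP) lies on the centre line of the jaws, within the pads' length; the fingertips stand 8 mm ahead of it and the grasp point (between the pads) lies 11 mm behind it; z points along the fingers, y is the line along which they close (so a half turn about z gives the same grasp; the last joint's range is limited). The gripper opens to 85 mm and grips with 20 to 120 N. Pads are 22 mm wide; open, the fingers measure 114 mm over their backs; the gripper's body (76 mm by 85 mm) begins 54 mm behind the grasp point. The pads swing forward as they close: fully open they stand 13 mm farther back than shut.
Start: joints at [-1.405, 0.259, 1.535, -0, 1.348, -0.203], TCP at [198.294, -513.015, 239.31] pointing down, gripper open.
Joint ranges: [-3.14, 3.14], [-0.91, 2.08], [0.19, 2.58], [-1.22, 4.36], [0.22, 2.71], [-3.12, 3.12]. Speed limits (rad/s): [2.57, 2.57, 3.14, 3.14, 3.14, 3.14].

INTERFACE

Orientations are given as a unit quaternion [x, y, z, w].
In Python, from station import ctrl, get_image, camera_params, find_in, silhouettes gives the robot as it stands.
- The arm moves only by the tool arm_command, never from a script. Its argument "series" is a list of rows, each an object with "travel": the shift along the tool's x, y, z in cm, a list of three; "twist": the turn about the tool's z in degrees; "fingers": the opening, from -1 (shut) to 1 (fully open), so that 0 is half open. In form: [{"travel": [tx, ty, tz], "twist": twist, "fingers": fingers}, ...]. A call has 1 to 5 rows; each row shifts and turns the commanded pose from where the row before left it, along the tool's axes as they then stand; what a row does not reach is not made up. A row lasts 1/10 s, in which the tool goes at most 50 mm and 8.59 degrees, less where a joint would pass 70% of its speed; a pose out of reach is approached as far as the arm can. A call is refused whole if a number of a shift passes 5 or a number of a turn 8.59, either way. A call with a gripper value outside its range is refused whole. The fingers move at their own pace and stop on an object; the grip force is fixed at half the most. Time passes only in rows, so rows that do not move let the fingers close. It gives the time, the measured TCP pose, the force, the opening and the grip force at its end, in the units of the state.
- ctrl.read_state(): the state, without advancing time (a new reading comes with each control period).
- get_image(name): name is "scene" or "top"; returns the picture (480x640x3 uint8, blue, green, red); there is no depth.
- camera_params(name): a dict with "vfov" (degrees; the focal length in pixels is half the picture's height over the tangent of half this angle, whatever the lens; pixels are square), "cx", "cy" (the principal point, pixels), "view" (4x4, takes a point from world to camera coordinates). Camera axes: x right, y down, z forward; pixel columns grow to the right and rows downward; lengths in mm; the calibration is good to about 2 mm. A picture is of the moment at which its call begins. camera_params takes no time and is no camera call.
- ctrl.close_job(): hands the job in; it is judged then, once.
Trained networks look in the newest picture that a camera, given by its name, has taken for a name from the list of things; names that differ only in an ending like _2 or _b are one class to them, and where a whole thing is asked for, a point or a joint stands for the part that bears it (a point fixed in the world has none). Each returns a list of dicts, best first, with "score" (0 to 1); they miss things now and then, are a little off and sometimes report something else, mostly with a low value. They report only what shows in the picture. A call takes as long as a camera call.
- find_in(camera, query): "location" ([x, y, z] in mm, in world coordinates, good to about 4 mm: the middle of the surface that is visible of it).
- silhouettes(camera, query): "pixels" (480x640 bool, what is visible of it).
The state is a dict: "t": time; "joint_positions": joint angles; "qvel": joint speeds; "tau": joint torques, N m; "tool_pos": TCP position; "orientation": TCP orientation; "contact_force": force on the tool from outside, world axes, zero at the start; "ft_torque": the same for the moment, N m; "gripper_width": finger opening in mm; "finger_force": force on a finger pad.
Only numpy, scipy, OpenCV 4.12 (cv2) and the standard library are available. Lean on these libraries where they do the work, as an engineer would, in place of code of your own. Each camera call takes 0.05 s, during which the arm holds its last target. There are 200 camera calls.

## Working session

There is one attempt and no reset: what is moved stays moved. The work goes in short steps, Python scripts to look and compute and a tool call to move; the robot and the scene stay as the last step left them, time stands still between calls to the robot, and variables do not carry over. Pictures are saved under pics/ and viewed, at most 14 in all, crops included, and the job is handed in when it is done.

Besides the shell and the picture viewer there is one more tool, called after ">>>" in YAML: its name, and indented under it one key for each argument. arm_command: Moves the arm, as the interface text tells. Its arguments: {"type":"object","properties":{"series":{"type":"array","items":{"type":"object","properties":{"travel":{"type":"array","items":{"type":"number"}},"twist":{"type":"number"},"fingers":{"type":"number"}}}}},"required":["series"]}

```bash
mkdir -p pics; cat > h.py <<'E'
import numpy as np, cv2
from station import ctrl, get_image, camera_params, find_in, silhouettes
E
python3 - <<'E'
from h import *
for c in ("scene","top"):
    im=get_image(c); cv2.imwrite(f"pics/{c}0.png",im)
    p=camera_params(c); print(c,p["vfov"],p["cx"],p["cy"],np.round(p["view"],3).tolist())
for q in ["red_pot","yellow_pot","green_pot","blue_pot","red_tab","yellow_tab","green_tab","blue_tab","old_rack","new_rack","oil_can","tape_roll","sanding_block"]:
    print(q,[(round(d["score"],2),np.round(d["location"]).tolist()) for d in find_in("top",q)[:2]])
s=ctrl.read_state();print(s)
E
```

```text
scene 48.10087065582824 316.217993271685 238.87150193908917 [[-0.907, -0.421, -0.015, 472.076], [-0.178, 0.416, -0.892, 147.009], [0.382, -0.806, -0.452, 1084.576], [0.0, 0.0, 0.0, 1.0]]
top 52.214442733211925 331.990712393148 235.16849459664923 [[0.003, -1.0, -0.025, -1.783], [-0.988, 0.001, -0.152, 543.582], [0.152, 0.025, -0.988, 1073.76], [0.0, 0.0, 0.0, 1.0]]
red_pot [(0.7, [454.0, -132.0, 76.0])]
yellow_pot [(0.5, [469.0, 73.0, 78.0])]
green_pot [(0.45, [456.0, -73.0, 77.0]), (0.27, [494.0, 346.0, 22.0])]
blue_pot [(0.73, [620.0, -62.0, 34.0]), (0.6, [468.0, 75.0, 76.0])]
red_tab []
yellow_tab [(0.5, [622.0, -64.0, 34.0]), (0.45, [421.0, 79.0, 33.0])]
green_tab [(0.73, [411.0, -70.0, 34.0])]
blue_tab [(0.66, [418.0, 6.0, 36.0]), (0.56, [624.0, -61.0, 32.0])]
old_rack [(0.9, [449.0, -38.0, 34.0]), (0.72, [413.0, -73.0, 35.0])]
new_rack [(0.64, [624.0, -62.0, 34.0])]
oil_can [(0.86, [592.0, -366.0, 31.0])]
tape_roll []
sanding_block [(0.64, [403.0, -369.0, 31.0]), (0.45, [591.0, -367.0, 30.0])]
{'t': 0.75, 'joint_positions': array([-1.40481400e+00,  2.58607671e-01,  1.53499468e+00, -3.10640412e-05,
        1.34798913e+00, -2.02785325e-01]), 'qvel': array([ 1.18244070e-03, -9.54631118e-04,  9.00531743e-05, -9.36863790e-04,
        1.00543348e-04,  9.34373213e-05]), 'tau': array([-6.30919712e-04, -4.45825839e+01, -2.90868008e+01, -4.48172477e-04,
        6.57092587e-04,  8.83092639e-06]), 'tool_pos': array([ 198.27736588, -513.02625968,  239.30774754]), 'orientation': array([ 9.83048777e-01,  1.83344215e-01, -1.51563278e-05,  3.08436355e-07]), 'contact_force': array([-0.00660264, -0.04779803, -0.18860737]), 'ft_torque': array([0.03134759, 0.0307574 , 0.05220565]), 'finger_force': 0.0, 'gripper_width': 85.29075713853618}
```

View pics/top0.png

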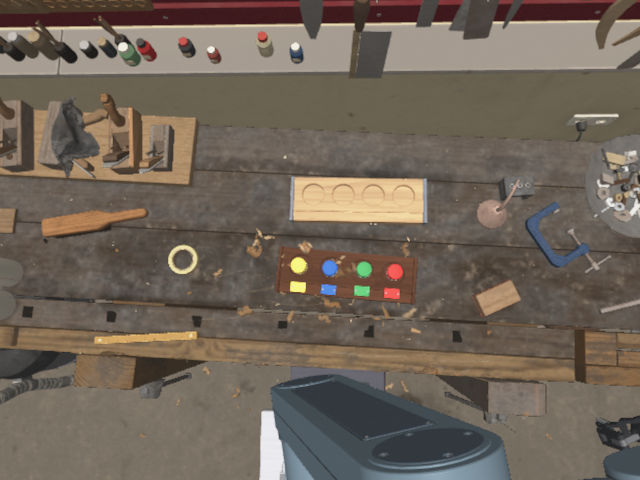

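View pics/scene0.png

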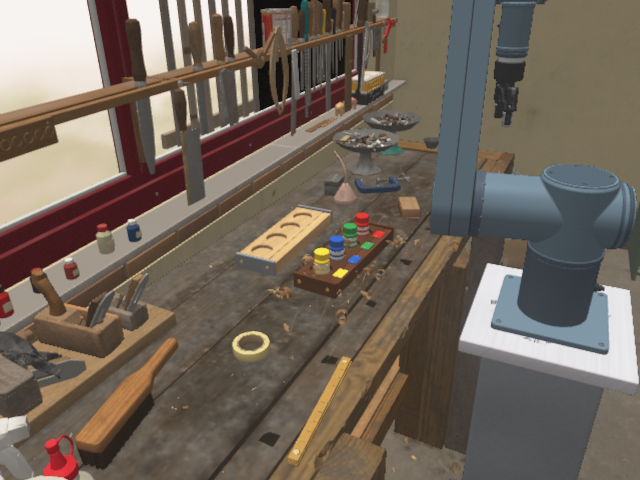

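Top view: the old rack (near) reads left to right yellow (299,265), blue (330,268), green (364,269), red (395,271), with tabs matching. The new rack is farther away, with recesses at about (313,194) to (403,195).

```bash
cat >> h.py <<'E'
def KV(c):
    p=camera_params(c); f=240/np.tan(np.radians(p["vfov"])/2)
    return np.array([[f,0,p["cx"]],[0,f,p["cy"]],[0,0,1]]),np.array(p["view"])
def bp(c,uv,z):
    K,V=KV(c); d=V[:3,:3].T@np.linalg.solve(K,[uv[0],uv[1],1]); o=-V[:3,:3].T@V[:3,3]
    return (o+d*(z-o[2])/d[2])
def warp(im,c,z,x0,x1,y0,y1,s=2.):
    # rectified: row = (x1-x)*s, col=(y1-y)*s
    K,V=KV(c); P=K@V[:3]; H=np.c_[P[:,0],P[:,1],P[:,2]*z+P[:,3]]
    A=np.array([[0,-1/s,x1],[-1/s,0,y1],[0,0,1]])
    return cv2.warpPerspective(im,H@A,(int((y1-y0)*s),int((x1-x0)*s)),flags=cv2.INTER_CUBIC|cv2.WARP_INVERSE_MAP)
E
python3 - <<'E'
from h import *
im=get_image("top")
hsv=cv2.cvtColor(im,cv2.COLOR_BGR2HSV)
roi=np.zeros(im.shape[:2],bool); roi[250:305,275:420]=1
for n,lo,hi in [("red",-6,6),("yellow",22,35),("green",45,80),("blue",100,125)]:
    h=hsv[...,0].astype(int); h[h>170]-=180
    m=((h>=lo)&(h<=hi)&(hsv[...,1]>165)&(hsv[...,2]>90)&roi).astype(np.uint8)
    k,_,st,ce=cv2.connectedComponentsWithStats(m)
    for i in np.argsort(-st[1:,4])[:2]+1:
        z=77 if ce[i][1]<281 else 35
        print(n,st[i].tolist(),np.round(ce[i],1),z,np.round(bp("top",ce[i],z)[:2],1))
w=warp(im,"top",32,560,690,-250,150); 
g=cv2.cvtColor(w,cv2.COLOR_BGR2GRAY)
c=cv2.HoughCircles(g,cv2.HOUGH_GRADIENT,1.5,100,param1=80,param2=20,minRadius=44,maxRadius=56)
if c is not None:
    for x,y,r in c[0]: print("circ",690-y/2,150-x/2,r/2); cv2.circle(w,(int(x),int(y)),int(r),(0,0,255),1)
cv2.imwrite("pics/w.png",w)
m=(silhouettes("top","new_rack")[0]["pixels"]).astype(np.uint8)
mw=warp(m*255,"top",32,560,690,-250,150); r=cv2.minAreaRect(np.argwhere(mw>127)[:,::-1].astype(np.float32)); print(r)
E
```

```text
red [387, 264, 16, 15, 91] [396.6 271.1] 77 [ 459.  -142.7]
red [384, 288, 8, 3, 9] [387.1 288.3] 35 [ 423.6 -125.2]
blue [336, 266, 1, 4, 4] [336.  267.5] 77 [466.7 -11. ]
blue [334, 271, 2, 3, 3] [334.3 272. ] 77 [456.9  -7.4]
circ 637.875 -165.375 26.65
circ 641.625 -25.875 26.35
circ 639.375 -95.625 22.6
circ 641.625 43.125 23.275
((419.0957336425781, 127.99093627929688), (638.5242309570312, 220.70835876464844), 1.287328839302063)
```

View pics/w.png

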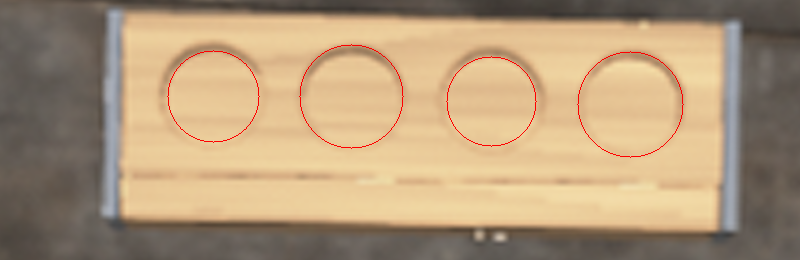

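The rectified new rack has rims at columns 213, 352, 492 and 631, rows 94–104. Its origin is therefore about (640.7, -61), yaw about -0.024, and the outer edges agree. Next I'll measure the pots.

```bash
python3 - <<'E'
from h import *
im=get_image("top")
out=[]
for z in (77,32):
    w=warp(im,"top",z,400,500,-200,130,2.4); 
    if z==77:
        h=cv2.cvtColor(w,cv2.COLOR_BGR2HSV)
        m=((h[...,1]>190)&(h[...,2]>110)).astype(np.uint8)
        k,_,st,ce=cv2.connectedComponentsWithStats(m)
        for i in range(1,k):
            if st[i][4]>400: print(st[i].tolist(),np.round([500-ce[i][1]/2.4,130-ce[i][0]/2.4],1))
    out.append(w)
cv2.imwrite("pics/old.png",np.vstack(out))
E
```

```text
(no output)
```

View pics/old.png

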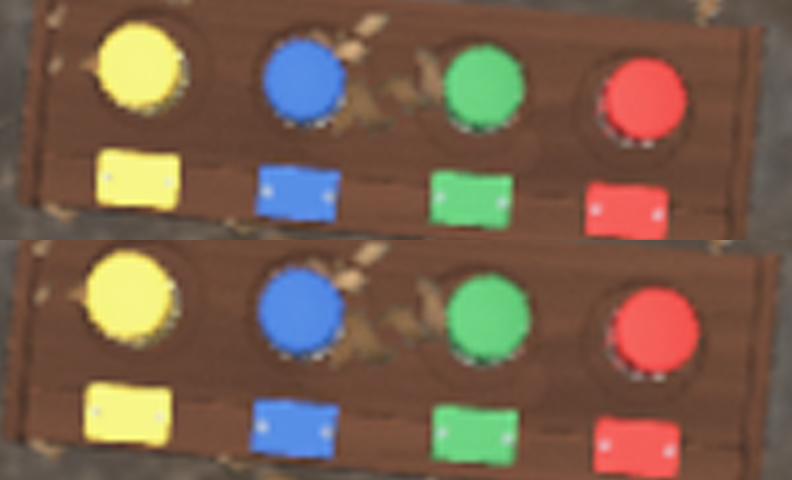

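Caps in the z = 77 warp (2.4 px/mm), as world x,y:

| Pot | Pixel | World (x, y) |
|---|---|---|
| yellow | (140,66) | (472, 72) |
| blue | (305,80) | (467, 3) |
| green | (484,86) | (464, -72) |
| red | (645,99) | (459, -139) |

I'll turn the tool so the fingers close along world x, then go to red.

>>> arm_command:
  series:
    - {"travel":[0,0,0],"twist":-8.59,"fingers":1}
    - {"travel":[0,0,0],"twist":-8.59,"fingers":1}
    - {"travel":[0,0,0],"twist":-8.59,"fingers":0.6}
    - {"travel":[0,0,0],"twist":-8.59,"fingers":0.6}
    - {"travel":[0,0,0],"twist":-8.59,"fingers":0.6}

```text
t: 1.4
tool_pos: [198.3, -513.0, 239.3]
orientation: [0.846, 0.533, 0.0, -0.0]
contact_force: [0.3, 0.9, -0.2]
gripper_width: 68.2
finger_force: 0.0
```

>>> arm_command:
  series:
    - {"travel":[0,0,0],"twist":-8.59,"fingers":0.6}
    - {"travel":[0,0,0],"twist":-8.59,"fingers":0.6}
    - {"travel":[0,0,0],"twist":-8.59,"fingers":0.6}
    - {"travel":[0,0,0],"twist":-0.15,"fingers":0.6}
    - {"travel":[0,0,0],"twist":0,"fingers":0.6}

```text
t: 1.9
tool_pos: [198.3, -513.0, 239.3]
orientation: [0.708, 0.706, -0.0, -0.0]
contact_force: [1.0, -0.4, -0.3]
gripper_width: 68.3
finger_force: 0.0
```

>>> arm_command:
  series:
    - {"travel":[3.7,2.6,0],"twist":0,"fingers":0.6}
    - {"travel":[3.7,2.6,0],"twist":0,"fingers":0.6}
    - {"travel":[3.7,2.6,0],"twist":0,"fingers":0.6}
    - {"travel":[3.7,2.6,0],"twist":0,"fingers":0.6}
    - {"travel":[3.7,2.6,0],"twist":0,"fingers":0.6}

```text
t: 2.4
tool_pos: [329.0, -326.5, 239.5]
orientation: [0.709, 0.706, -0.0, 0.0]
contact_force: [0.4, -0.8, 0.7]
gripper_width: 68.6
finger_force: 0.0
```

>>> arm_command:
  series:
    - {"travel":[3.7,2.6,0],"twist":0,"fingers":0.6}
    - {"travel":[3.7,2.6,0],"twist":0,"fingers":0.6}
    - {"travel":[3.7,2.6,0],"twist":0,"fingers":0.6}
    - {"travel":[3.7,2.6,0],"twist":0,"fingers":0.6}
    - {"travel":[3.7,2.6,0],"twist":0,"fingers":0.6}

```text
t: 2.9
tool_pos: [459.2, -141.3, 239.6]
orientation: [0.708, 0.706, 0.0, 0.0]
contact_force: [-0.1, -0.4, -0.3]
gripper_width: 68.1
finger_force: 0.0
```

>>> arm_command:
  series:
    - {"travel":[0,0,4],"twist":0,"fingers":0.6}
    - {"travel":[0,0,4],"twist":0,"fingers":0.6}
    - {"travel":[0,0,0],"twist":0,"fingers":0.6}

```text
t: 3.2
tool_pos: [455.2, -140.5, 155.0]
orientation: [0.708, 0.707, -0.001, -0.005]
contact_force: [-0.1, -1.0, -0.4]
gripper_width: 68.7
finger_force: 0.0
```

>>> arm_command:
  series:
    - {"travel":[0,0,0],"twist":0,"fingers":0.6}
    - {"travel":[0,0,4],"twist":0,"fingers":0.6}
    - {"travel":[0,0,4],"twist":0,"fingers":0.6}
    - {"travel":[0,0,0],"twist":0,"fingers":0.6}
    - {"travel":[0,0,0],"twist":0,"fingers":0.6}

```text
t: 3.7
tool_pos: [459.2, -144.0, 81.2]
orientation: [0.708, 0.707, 0.0, 0.001]
contact_force: [0.1, 0.2, -0.0]
gripper_width: 68.6
finger_force: 0.0
```

```bash
python3 - <<'E'
from h import *
im=get_image("scene"); cv2.imwrite("pics/s1.png",cv2.resize(im[180:330,240:440],None,fx=3.5,fy=3.5,interpolation=cv2.INTER_CUBIC)); print(ctrl.read_state()["tool_pos"])
E
```

```text
[ 459.98517741 -144.35178404   81.87765793]
```

View pics/s1.png

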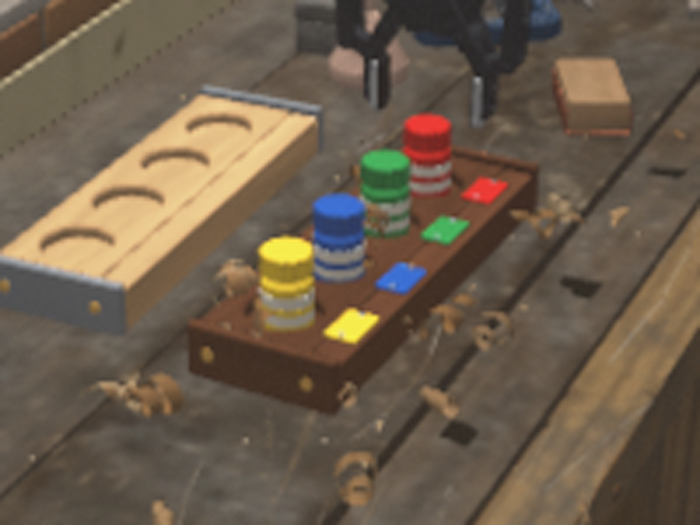

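The fingertips, at (376,105) and (480,125), straddle the red cap at (427,122). I'll nudge +y and go down.

>>> arm_command:
  series:
    - {"travel":[0.4,0,1.6],"twist":0,"fingers":0.6}
    - {"travel":[0,0,1.6],"twist":0,"fingers":0.6}
    - {"travel":[0,0,0],"twist":0,"fingers":0.6}
    - {"travel":[0,0,0],"twist":0,"fingers":-0.6}
    - {"travel":[0,0,0],"twist":0,"fingers":-0.6}

```text
t: 4.25
tool_pos: [459.6, -139.8, 49.1]
orientation: [0.707, 0.707, 0.0, 0.002]
contact_force: [0.1, 0.2, 0.6]
gripper_width: 40.3
finger_force: 0.0
```

>>> arm_command:
  series:
    - {"travel":[0,0,0],"twist":0,"fingers":-0.6}
    - {"travel":[0,0,0],"twist":0,"fingers":-0.6}
    - {"travel":[0,0,0],"twist":0,"fingers":-0.6}
    - {"travel":[0,0,0],"twist":0,"fingers":-0.6}

```text
t: 4.65
tool_pos: [459.5, -139.7, 49.2]
orientation: [0.707, 0.707, 0.0, 0.002]
contact_force: [-1.4, -0.5, 6.7]
gripper_width: 32.6
finger_force: 59.0
```

>>> arm_command:
  series:
    - {"travel":[0,0,-3],"twist":0,"fingers":-0.6}
    - {"travel":[0,0,-4],"twist":0,"fingers":-0.6}
    - {"travel":[0,0,-3],"twist":0,"fingers":-0.6}
    - {"travel":[2.3,2.3,0],"twist":0,"fingers":-0.6}
    - {"travel":[3,3,0],"twist":0,"fingers":-0.6}

```text
t: 5.15
tool_pos: [512.3, -87.0, 149.9]
orientation: [0.708, 0.706, 0.001, 0.002]
contact_force: [0.5, 0.3, -1.0]
gripper_width: 32.4
finger_force: 59.7
```

>>> arm_command:
  series:
    - {"travel":[3.3,3.3,0],"twist":0,"fingers":-0.6}
    - {"travel":[3.3,3.3,0],"twist":0,"fingers":-0.6}
    - {"travel":[3.3,3.3,0],"twist":0,"fingers":-0.6}
    - {"travel":[3.2,3.2,0],"twist":0,"fingers":-0.6}
    - {"travel":[0,0,0],"twist":0,"fingers":-0.6}

```text
t: 5.65
tool_pos: [645.6, 49.2, 147.6]
orientation: [0.706, 0.709, 0.002, 0.001]
contact_force: [0.4, 0.4, -0.2]
gripper_width: 33.0
finger_force: 60.0
```

>>> arm_command:
  series:
    - {"travel":[0,0,0],"twist":0,"fingers":-0.6}
    - {"travel":[0,0,0],"twist":0,"fingers":-0.6}

```text
t: 5.85
tool_pos: [641.6, 44.4, 147.4]
orientation: [0.707, 0.707, -0.0, -0.0]
contact_force: [0.2, 0.2, -1.0]
gripper_width: 32.6
finger_force: 60.0
```

>>> arm_command:
  series:
    - {"travel":[0,0.1,3.5],"twist":0,"fingers":-0.6}
    - {"travel":[0,0,3.5],"twist":0,"fingers":-0.6}
    - {"travel":[0,0,1.5],"twist":0,"fingers":-0.6}
    - {"travel":[0,0,0],"twist":0,"fingers":-0.6}
    - {"travel":[0,0,0],"twist":0,"fingers":-0.6}

```text
t: 6.35
tool_pos: [643.8, 44.3, 63.5]
orientation: [0.707, 0.707, 0.0, 0.0]
contact_force: [0.3, 0.3, 0.1]
gripper_width: 32.8
finger_force: 60.0
```

```bash
python3 - <<'E'
from h import *
im=get_image("scene"); cv2.imwrite("pics/s2.png",cv2.resize(im[180:330,220:420],None,fx=3.5,fy=3.5,interpolation=cv2.INTER_CUBIC)); s=ctrl.read_state();print(s["tool_pos"],s["contact_force"])
E
```

```text
[644.44856911  44.36887236  64.24543972] [-0.06737772 -0.27266876  0.12854547]
```

View pics/s2.png

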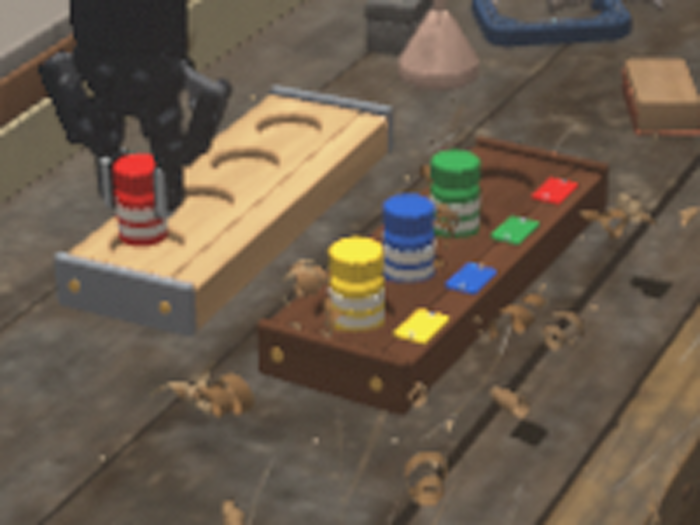

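Red, with its base at (142,240), hangs centred over the leftmost recess. I'll lower it the rest and release.

>>> arm_command:
  series:
    - {"travel":[0,0,0.7],"twist":0,"fingers":-0.6}
    - {"travel":[0,0,0.7],"twist":0,"fingers":-0.6}
    - {"travel":[0,0,0],"twist":0,"fingers":-0.6}
    - {"travel":[0,0,0],"twist":0,"fingers":-0.6}

```text
t: 6.8
tool_pos: [643.7, 44.9, 48.9]
orientation: [0.707, 0.707, 0.0, 0.001]
contact_force: [-0.6, -0.2, 4.7]
gripper_width: 32.7
finger_force: 61.5
```

>>> arm_command:
  series:
    - {"travel":[0,0,0],"twist":0,"fingers":0.5}
    - {"travel":[0,0,0],"twist":0,"fingers":0.5}
    - {"travel":[0,0,0],"twist":0,"fingers":0.5}
    - {"travel":[0,0,0],"twist":0,"fingers":0.5}

```text
t: 7.2
tool_pos: [643.2, 45.1, 48.1]
orientation: [0.707, 0.707, -0.0, -0.0]
contact_force: [0.1, 0.2, 1.3]
gripper_width: 64.0
finger_force: 0.0
```

>>> arm_command:
  series:
    - {"travel":[0,0,-4],"twist":0,"fingers":0.6}
    - {"travel":[0,0,-4],"twist":0,"fingers":0.6}
    - {"travel":[0,0,-2],"twist":0,"fingers":0.6}
    - {"travel":[-2,-3,0],"twist":0,"fingers":0.6}
    - {"travel":[-2,-3,0],"twist":0,"fingers":0.6}

```text
t: 7.7
tool_pos: [583.5, 4.9, 149.2]
orientation: [0.707, 0.708, 0.001, 0.001]
contact_force: [-0.2, 0.1, -0.2]
gripper_width: 68.6
finger_force: 0.0
```

>>> arm_command:
  series:
    - {"travel":[-2,-3,0],"twist":0,"fingers":0.6}
    - {"travel":[-2,-3,0],"twist":0,"fingers":0.6}
    - {"travel":[-2,-3,0],"twist":0,"fingers":0.6}
    - {"travel":[-1.7,-2.9,0],"twist":0,"fingers":0.6}
    - {"travel":[0,0,0],"twist":0,"fingers":0.6}

```text
t: 8.2
tool_pos: [461.0, -72.9, 148.1]
orientation: [0.708, 0.706, -0.001, -0.001]
contact_force: [-0.1, -0.4, -0.2]
gripper_width: 68.3
finger_force: 0.0
```

>>> arm_command:
  series:
    - {"travel":[0,0,0],"twist":0,"fingers":0.6}
    - {"travel":[0,0,0],"twist":0,"fingers":0.6}
    - {"travel":[0,0,0],"twist":0,"fingers":0.6}

```text
t: 8.5
tool_pos: [465.3, -71.7, 148.4]
orientation: [0.707, 0.707, 0.0, 0.0]
contact_force: [0.2, 0.6, 0.3]
gripper_width: 68.3
finger_force: 0.0
```

>>> arm_command:
  series:
    - {"travel":[0,0,3.5],"twist":0,"fingers":0.6}
    - {"travel":[0,0,3.5],"twist":0,"fingers":0.6}
    - {"travel":[0,0,2.0],"twist":0,"fingers":0.6}
    - {"travel":[0,0,0.9],"twist":0,"fingers":0.6}
    - {"travel":[0,0,0],"twist":0,"fingers":0.6}

```text
t: 9.0
tool_pos: [464.0, -71.4, 48.2]
orientation: [0.707, 0.707, -0.0, -0.001]
contact_force: [0.1, 0.4, -1.4]
gripper_width: 68.3
finger_force: 0.0
```

>>> arm_command:
  series:
    - {"travel":[0,0,0],"twist":0,"fingers":0.6}
    - {"travel":[0,0,0],"twist":0,"fingers":-0.6}
    - {"travel":[0,0,0],"twist":0,"fingers":-0.6}
    - {"travel":[0,0,0],"twist":0,"fingers":-0.6}
    - {"travel":[0,0,0],"twist":0,"fingers":-0.6}

```text
t: 9.5
tool_pos: [465.0, -72.3, 50.5]
orientation: [0.707, 0.707, 0.0, 0.001]
contact_force: [-0.5, 0.8, 4.8]
gripper_width: 32.9
finger_force: 59.2
```

>>> arm_command:
  series:
    - {"travel":[0,0,0],"twist":0,"fingers":-0.6}
    - {"travel":[0,0,0],"twist":0,"fingers":-0.6}

```text
t: 9.7
tool_pos: [465.1, -72.3, 50.5]
orientation: [0.707, 0.707, 0.0, 0.001]
contact_force: [-0.9, 1.0, 5.2]
gripper_width: 32.8
finger_force: 59.2
```

>>> arm_command:
  series:
    - {"travel":[0,0,-3],"twist":0,"fingers":-0.6}
    - {"travel":[0,0,-4],"twist":0,"fingers":-0.6}
    - {"travel":[0,0,-3],"twist":0,"fingers":-0.6}
    - {"travel":[0.6,2.2,0],"twist":0,"fingers":-0.6}
    - {"travel":[0.8,3.2,0],"twist":0,"fingers":-0.6}

```text
t: 10.2
tool_pos: [518.6, -58.3, 151.4]
orientation: [0.708, 0.707, 0.001, 0.001]
contact_force: [-0.1, 0.6, -1.5]
gripper_width: 32.8
finger_force: 59.8
```

>>> arm_command:
  series:
    - {"travel":[0.8,3.3,0],"twist":0,"fingers":-0.6}
    - {"travel":[0.8,3.3,0],"twist":0,"fingers":-0.6}
    - {"travel":[0.8,3.2,0],"twist":0,"fingers":-0.6}
    - {"travel":[0.8,2.4,0],"twist":0,"fingers":-0.6}
    - {"travel":[0,0,0],"twist":0,"fingers":-0.6}

```text
t: 10.7
tool_pos: [642.9, -25.1, 149.1]
orientation: [0.707, 0.708, 0.001, 0.001]
contact_force: [-1.0, 0.3, -1.5]
gripper_width: 32.5
finger_force: 60.0
```

>>> arm_command:
  series:
    - {"travel":[0,0,0],"twist":0,"fingers":-0.6}
    - {"travel":[0,0,0],"twist":0,"fingers":-0.6}
    - {"travel":[0,0,0],"twist":0,"fingers":-0.6}

```text
t: 11.0
tool_pos: [639.4, -26.3, 149.5]
orientation: [0.707, 0.707, -0.0, -0.0]
contact_force: [-0.2, -0.7, -2.5]
gripper_width: 32.5
finger_force: 60.0
```

>>> arm_command:
  series:
    - {"travel":[0,0.2,3.5],"twist":0,"fingers":-0.6}
    - {"travel":[0,0,3.5],"twist":0,"fingers":-0.6}
    - {"travel":[0,0,1.2],"twist":0,"fingers":-0.6}
    - {"travel":[0,0,0],"twist":0,"fingers":-0.6}
    - {"travel":[0,0,0],"twist":0,"fingers":-0.6}

```text
t: 11.5
tool_pos: [642.9, -26.4, 68.6]
orientation: [0.707, 0.707, 0.0, 0.001]
contact_force: [-0.1, -0.3, -0.2]
gripper_width: 32.6
finger_force: 60.0
```

>>> arm_command:
  series:
    - {"travel":[0,0,0.8],"twist":0,"fingers":-0.6}
    - {"travel":[0,0,0.7],"twist":0,"fingers":-0.6}
    - {"travel":[0,0,0],"twist":0,"fingers":-0.6}
    - {"travel":[0,0,0],"twist":0,"fingers":-0.6}

```text
t: 11.9
tool_pos: [642.2, -26.0, 52.3]
orientation: [0.707, 0.707, -0.0, -0.0]
contact_force: [0.4, -0.3, -0.4]
gripper_width: 32.9
finger_force: 60.0
```

Now 2 mm more, then release and go on to blue at (467, 3), which is dx -175 and dy +29.

>>> arm_command:
  series:
    - {"travel":[0,0,0.2],"twist":0,"fingers":-0.6}
    - {"travel":[0,0,0],"twist":0,"fingers":-0.6}
    - {"travel":[0,0,0],"twist":0,"fingers":0.5}
    - {"travel":[0,0,0],"twist":0,"fingers":0.5}
    - {"travel":[0,0,0],"twist":0,"fingers":0.5}

```text
t: 12.4
tool_pos: [642.4, -26.0, 50.4]
orientation: [0.707, 0.707, 0.0, 0.0]
contact_force: [0.1, 0.5, -0.6]
gripper_width: 64.2
finger_force: 0.0
```

>>> arm_command:
  series:
    - {"travel":[0,0,0],"twist":0,"fingers":0.6}
    - {"travel":[0,0,-4],"twist":0,"fingers":0.6}
    - {"travel":[0,0,-4],"twist":0,"fingers":0.6}
    - {"travel":[0,0,-2],"twist":0,"fingers":0.6}
    - {"travel":[0.5,-3,0],"twist":0,"fingers":0.6}

```text
t: 12.9
tool_pos: [617.3, -22.4, 154.8]
orientation: [0.707, 0.707, 0.003, 0.005]
contact_force: [0.3, -0.2, 0.0]
gripper_width: 67.9
finger_force: 0.0
```

>>> arm_command:
  series:
    - {"travel":[0.5,-3,0],"twist":0,"fingers":0.6}
    - {"travel":[0.5,-3,0],"twist":0,"fingers":0.6}
    - {"travel":[0.5,-3,0],"twist":0,"fingers":0.6}
    - {"travel":[0.5,-3,0],"twist":0,"fingers":0.6}
    - {"travel":[0.4,-2.5,0],"twist":0,"fingers":0.6}

```text
t: 13.4
tool_pos: [465.5, 3.4, 150.4]
orientation: [0.707, 0.707, -0.0, -0.0]
contact_force: [-0.0, -0.1, -0.2]
gripper_width: 68.2
finger_force: 0.0
```

>>> arm_command:
  series:
    - {"travel":[0,0,0],"twist":0,"fingers":0.6}
    - {"travel":[0,0,0],"twist":0,"fingers":0.6}
    - {"travel":[0,0,0],"twist":0,"fingers":0.6}
    - {"travel":[0,0,0],"twist":0,"fingers":0.6}

```text
t: 13.8
tool_pos: [468.3, 2.7, 150.4]
orientation: [0.707, 0.707, 0.0, 0.0]
contact_force: [0.1, 0.2, 0.2]
gripper_width: 68.3
finger_force: 0.0
```

>>> arm_command:
  series:
    - {"travel":[0,0,3.5],"twist":0,"fingers":0.6}
    - {"travel":[0,0,3.5],"twist":0,"fingers":0.6}
    - {"travel":[0,0,2.0],"twist":0,"fingers":0.6}
    - {"travel":[0,0,1.1],"twist":0,"fingers":0.6}
    - {"travel":[0,0,0],"twist":0,"fingers":0.6}

```text
t: 14.3
tool_pos: [466.8, 3.0, 48.0]
orientation: [0.707, 0.707, -0.001, -0.001]
contact_force: [0.2, -0.3, 0.3]
gripper_width: 67.9
finger_force: 0.0
```

>>> arm_command:
  series:
    - {"travel":[0,0,0],"twist":0,"fingers":0.6}
    - {"travel":[0,0,0],"twist":0,"fingers":-0.6}
    - {"travel":[0,0,0],"twist":0,"fingers":-0.6}
    - {"travel":[0,0,0],"twist":0,"fingers":-0.6}
    - {"travel":[0,0,0],"twist":0,"fingers":-0.6}

```text
t: 14.8
tool_pos: [468.1, 2.8, 50.5]
orientation: [0.707, 0.707, 0.001, 0.001]
contact_force: [-1.2, -0.1, 6.0]
gripper_width: 32.5
finger_force: 59.2
```

>>> arm_command:
  series:
    - {"travel":[0,0,0],"twist":0,"fingers":-0.6}
    - {"travel":[0,0,0],"twist":0,"fingers":-0.6}

```text
t: 15.0
tool_pos: [468.1, 2.8, 50.5]
orientation: [0.707, 0.707, 0.001, 0.001]
contact_force: [-0.8, 0.3, 6.1]
gripper_width: 32.6
finger_force: 59.2
```

>>> arm_command:
  series:
    - {"travel":[0,0,-3],"twist":0,"fingers":-0.6}
    - {"travel":[0,0,-4],"twist":0,"fingers":-0.6}
    - {"travel":[0,0,-3],"twist":0,"fingers":-0.6}
    - {"travel":[-1.3,2.2,0],"twist":0,"fingers":-0.6}
    - {"travel":[-1.7,3.2,0],"twist":0,"fingers":-0.6}

```text
t: 15.5
tool_pos: [521.4, -26.6, 151.4]
orientation: [0.707, 0.708, 0.001, 0.001]
contact_force: [0.2, 0.1, -0.4]
gripper_width: 32.8
finger_force: 59.8
```

>>> arm_command:
  series:
    - {"travel":[-1.8,3.2,0],"twist":0,"fingers":-0.6}
    - {"travel":[-1.8,3.2,0],"twist":0,"fingers":-0.6}
    - {"travel":[-1.8,3.2,0],"twist":0,"fingers":-0.6}
    - {"travel":[-1.5,2.3,0],"twist":0,"fingers":-0.6}
    - {"travel":[0,0,0],"twist":0,"fingers":-0.6}

```text
t: 16.0
tool_pos: [642.8, -98.4, 149.1]
orientation: [0.708, 0.707, 0.0, 0.001]
contact_force: [-0.3, -0.7, -1.3]
gripper_width: 32.9
finger_force: 59.9
```

>>> arm_command:
  series:
    - {"travel":[0,0,0],"twist":0,"fingers":-0.6}
    - {"travel":[0,0,0],"twist":0,"fingers":-0.6}
    - {"travel":[0,0,0],"twist":0,"fingers":-0.6}

```text
t: 16.3
tool_pos: [639.4, -95.2, 149.6]
orientation: [0.707, 0.707, -0.0, -0.0]
contact_force: [0.1, -0.5, -1.1]
gripper_width: 32.3
finger_force: 59.9
```

>>> arm_command:
  series:
    - {"travel":[0,0,3.5],"twist":0,"fingers":-0.6}
    - {"travel":[0,0,3.5],"twist":0,"fingers":-0.6}
    - {"travel":[0,0,1.2],"twist":0,"fingers":-0.6}
    - {"travel":[0,0,0],"twist":0,"fingers":-0.6}
    - {"travel":[0,0,0],"twist":0,"fingers":-0.6}

```text
t: 16.8
tool_pos: [641.0, -96.0, 68.6]
orientation: [0.707, 0.707, 0.0, 0.001]
contact_force: [0.2, -0.1, -0.9]
gripper_width: 32.4
finger_force: 60.0
```

>>> arm_command:
  series:
    - {"travel":[0,0,0.8],"twist":0,"fingers":-0.6}
    - {"travel":[0,0,0.7],"twist":0,"fingers":-0.6}
    - {"travel":[0,0,0.2],"twist":0,"fingers":-0.6}
    - {"travel":[0,0,0],"twist":0,"fingers":-0.6}
    - {"travel":[0,0,0],"twist":0,"fingers":-0.6}

```text
t: 17.3
tool_pos: [640.3, -96.0, 50.6]
orientation: [0.707, 0.707, 0.0, 0.0]
contact_force: [-1.6, 0.3, 1.0]
gripper_width: 32.6
finger_force: 60.2
```

Release blue and go to yellow at (472.5, 72), which is dx -168 and dy +168.

>>> arm_command:
  series:
    - {"travel":[0,0,0],"twist":0,"fingers":0.5}
    - {"travel":[0,0,0],"twist":0,"fingers":0.5}
    - {"travel":[0,0,0],"twist":0,"fingers":0.5}
    - {"travel":[0,0,0],"twist":0,"fingers":0.5}

```text
t: 17.7
tool_pos: [640.3, -96.0, 50.3]
orientation: [0.707, 0.707, 0.0, 0.0]
contact_force: [0.9, -0.1, -0.6]
gripper_width: 63.8
finger_force: 0.0
```

>>> arm_command:
  series:
    - {"travel":[0,0,-4],"twist":0,"fingers":0.6}
    - {"travel":[0,0,-4],"twist":0,"fingers":0.6}
    - {"travel":[0,0,-2],"twist":0,"fingers":0.6}
    - {"travel":[2.4,-2.4,0],"twist":0,"fingers":0.6}
    - {"travel":[2.4,-2.4,0],"twist":0,"fingers":0.6}

```text
t: 18.2
tool_pos: [592.6, -48.3, 151.3]
orientation: [0.708, 0.707, 0.001, 0.001]
contact_force: [-0.0, 0.7, -0.1]
gripper_width: 68.4
finger_force: 0.0
```

>>> arm_command:
  series:
    - {"travel":[2.4,-2.4,0],"twist":0,"fingers":0.6}
    - {"travel":[2.4,-2.4,0],"twist":0,"fingers":0.6}
    - {"travel":[2.4,-2.4,0],"twist":0,"fingers":0.6}
    - {"travel":[2.4,-2.4,0],"twist":0,"fingers":0.6}
    - {"travel":[2.4,-2.4,0],"twist":0,"fingers":0.6}

```text
t: 18.7
tool_pos: [471.3, 72.8, 150.4]
orientation: [0.707, 0.707, 0.0, 0.0]
contact_force: [-0.1, 0.8, -0.0]
gripper_width: 68.2
finger_force: 0.0
```

>>> arm_command:
  series:
    - {"travel":[0,0,0],"twist":0,"fingers":0.6}
    - {"travel":[0,0,0],"twist":0,"fingers":0.6}
    - {"travel":[0,0,0],"twist":0,"fingers":0.6}
    - {"travel":[0,0,0],"twist":0,"fingers":0.6}

```text
t: 19.1
tool_pos: [473.3, 71.2, 150.4]
orientation: [0.707, 0.707, 0.0, 0.0]
contact_force: [0.0, -0.6, -0.8]
gripper_width: 68.3
finger_force: 0.0
```

>>> arm_command:
  series:
    - {"travel":[0,0,3.5],"twist":0,"fingers":0.6}
    - {"travel":[0,0,3.5],"twist":0,"fingers":0.6}
    - {"travel":[0,0,2.0],"twist":0,"fingers":0.6}
    - {"travel":[0,0,1.1],"twist":0,"fingers":0.6}
    - {"travel":[0,0,0],"twist":0,"fingers":0.6}

```text
t: 19.6
tool_pos: [471.8, 71.5, 48.0]
orientation: [0.707, 0.707, -0.001, -0.001]
contact_force: [0.1, 1.1, 0.4]
gripper_width: 68.0
finger_force: 0.0
```

>>> arm_command:
  series:
    - {"travel":[0,0,0],"twist":0,"fingers":0.6}
    - {"travel":[0,0,0],"twist":0,"fingers":-0.6}
    - {"travel":[0,0,0],"twist":0,"fingers":-0.6}
    - {"travel":[0,0,0],"twist":0,"fingers":-0.6}
    - {"travel":[0,0,0],"twist":0,"fingers":-0.6}

```text
t: 20.1
tool_pos: [473.1, 71.9, 50.5]
orientation: [0.707, 0.707, 0.001, 0.001]
contact_force: [-1.6, -0.9, 6.2]
gripper_width: 32.5
finger_force: 59.3
```

>>> arm_command:
  series:
    - {"travel":[0,0,0],"twist":0,"fingers":-0.6}
    - {"travel":[0,0,0],"twist":0,"fingers":-0.6}

```text
t: 20.3
tool_pos: [473.1, 71.9, 50.5]
orientation: [0.707, 0.707, 0.001, 0.001]
contact_force: [-0.4, -0.7, 5.4]
gripper_width: 32.9
finger_force: 59.3
```

>>> arm_command:
  series:
    - {"travel":[0,0,-3],"twist":0,"fingers":-0.6}
    - {"travel":[0,0,-4],"twist":0,"fingers":-0.6}
    - {"travel":[0,0,-3],"twist":0,"fingers":-0.6}
    - {"travel":[-2.4,1.6,0],"twist":0,"fingers":-0.6}
    - {"travel":[-3.2,2.2,0],"twist":0,"fingers":-0.6}

```text
t: 20.8
tool_pos: [510.7, 16.6, 151.3]
orientation: [0.706, 0.708, 0.001, 0.001]
contact_force: [0.8, 0.0, -1.0]
gripper_width: 32.9
finger_force: 59.7
```

>>> arm_command:
  series:
    - {"travel":[-3.2,2.2,0],"twist":0,"fingers":-0.6}
    - {"travel":[-3.2,2.2,0],"twist":0,"fingers":-0.6}
    - {"travel":[-3.2,2.2,0],"twist":0,"fingers":-0.6}
    - {"travel":[-3.2,2.2,0],"twist":0,"fingers":-0.6}
    - {"travel":[-3.0,2.2,0],"twist":0,"fingers":-0.6}

```text
t: 21.3
tool_pos: [621.0, -143.5, 149.5]
orientation: [0.707, 0.707, 0.0, 0.0]
contact_force: [0.9, -0.2, -0.7]
gripper_width: 32.7
finger_force: 59.7
```

>>> arm_command:
  series:
    - {"travel":[-2.4,1.7,0],"twist":0,"fingers":-0.6}
    - {"travel":[0,0,0],"twist":0,"fingers":-0.6}
    - {"travel":[0,0,0],"twist":0,"fingers":-0.6}
    - {"travel":[0,0,0],"twist":0,"fingers":-0.6}
    - {"travel":[0,0,0],"twist":0,"fingers":-0.6}

```text
t: 21.8
tool_pos: [636.8, -164.8, 149.5]
orientation: [0.707, 0.708, 0.0, -0.0]
contact_force: [-0.1, -0.1, -0.7]
gripper_width: 32.5
finger_force: 59.8
```

>>> arm_command:
  series:
    - {"travel":[-0.1,0.1,3.5],"twist":0,"fingers":-0.6}
    - {"travel":[0,0,3.5],"twist":0,"fingers":-0.6}
    - {"travel":[0,0,1.2],"twist":0,"fingers":-0.6}
    - {"travel":[0,0,0],"twist":0,"fingers":-0.6}
    - {"travel":[0,0,0],"twist":0,"fingers":-0.6}

```text
t: 22.3
tool_pos: [639.0, -166.9, 68.6]
orientation: [0.707, 0.707, 0.0, 0.001]
contact_force: [0.2, -0.5, -0.0]
gripper_width: 32.6
finger_force: 59.8
```

>>> arm_command:
  series:
    - {"travel":[0,0,0.8],"twist":0,"fingers":-0.6}
    - {"travel":[0,0,0.7],"twist":0,"fingers":-0.6}
    - {"travel":[0,0,0.2],"twist":0,"fingers":-0.6}
    - {"travel":[0,0,0],"twist":0,"fingers":-0.6}
    - {"travel":[0,0,0],"twist":0,"fingers":-0.6}

```text
t: 22.8
tool_pos: [638.3, -167.0, 50.6]
orientation: [0.707, 0.707, 0.0, 0.0]
contact_force: [-1.3, -0.1, 1.7]
gripper_width: 32.9
finger_force: 60.0
```

Release, rise, and back away toward the robot to clear the view.

>>> arm_command:
  series:
    - {"travel":[0,0,0],"twist":0,"fingers":0.5}
    - {"travel":[0,0,0],"twist":0,"fingers":0.5}
    - {"travel":[0,0,0],"twist":0,"fingers":0.5}
    - {"travel":[0,0,0],"twist":0,"fingers":0.5}

```text
t: 23.2
tool_pos: [638.3, -167.1, 50.3]
orientation: [0.707, 0.707, 0.0, 0.0]
contact_force: [-0.2, -0.6, 0.5]
gripper_width: 64.2
finger_force: 0.0
```

>>> arm_command:
  series:
    - {"travel":[0,0,-4],"twist":0,"fingers":0.6}
    - {"travel":[0,0,-4],"twist":0,"fingers":0.6}
    - {"travel":[0,0,-4],"twist":0,"fingers":0.6}
    - {"travel":[0,-4,-2],"twist":0,"fingers":0.6}
    - {"travel":[0,-4,-2],"twist":0,"fingers":0.6}

```text
t: 23.7
tool_pos: [558.2, -167.2, 211.7]
orientation: [0.707, 0.707, 0.0, 0.001]
contact_force: [-0.5, -0.8, 0.4]
gripper_width: 68.7
finger_force: 0.0
```

>>> arm_command:
  series:
    - {"travel":[0,-4,0],"twist":0,"fingers":0.6}
    - {"travel":[0,-4,0],"twist":0,"fingers":0.6}
    - {"travel":[0,-4,0],"twist":0,"fingers":0.6}
    - {"travel":[0,-4,0],"twist":0,"fingers":0.6}
    - {"travel":[0,0,0],"twist":0,"fingers":0.6}

```text
t: 24.2
tool_pos: [394.0, -165.7, 210.0]
orientation: [0.708, 0.707, -0.001, -0.001]
contact_force: [0.5, 0.1, 0.5]
gripper_width: 68.1
finger_force: 0.0
```

```bash
python3 - <<'E'
from h import *
im=get_image("top"); w=warp(im,"top",77,560,690,-250,150)
s=get_image("scene")[180:330,220:420]
s=cv2.resize(s,(400,300),interpolation=cv2.INTER_CUBIC); t=cv2.resize(im[100:340,160:560],(400,240))
b=np.zeros((300,800,3),np.uint8); b[:,:400]=s; b[:240,400:]=t
cv2.imwrite("pics/end.png",np.vstack([w,b])); print(ctrl.read_state()["tool_pos"])
E
```

```text
[ 398.01198764 -167.224799    210.89161256]
```

View pics/end.png

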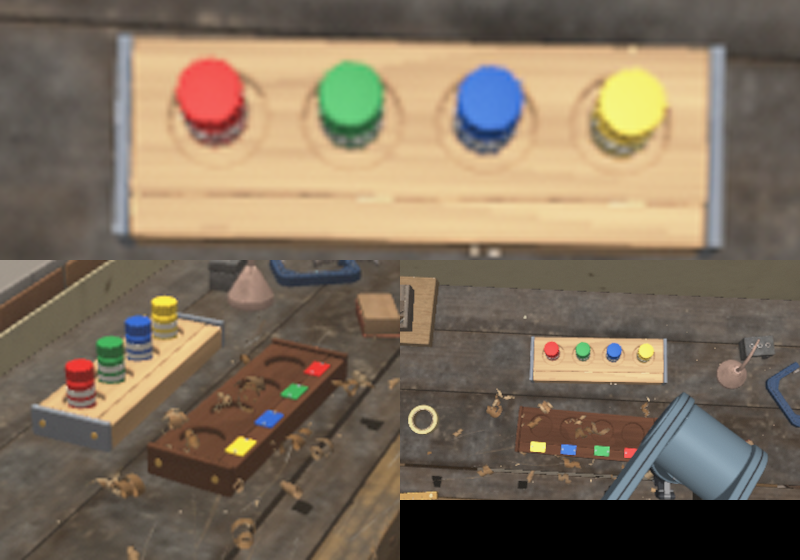

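The row on the new rack now reads red, green, blue, yellow, upright in the recesses. Caps in the warp are at (210,92), (351,95), (490,97) and (632,102), within about 2 mm of the recess centres, and the bystanders are in place. Handing in.

```bash
python3 -c "
from h import *
print(ctrl.close_job())"
```

```text
the job is handed in; nothing more can be done
None
```

All four pots now stand upright in the new rack in reverse order (red, green, blue, yellow from the left), the bystanders weren't touched, and the job was handed in at about 24 s; no verdict was returned.

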